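# Free the sprung flap of the parts well and hold it just below its balance point

## Task

Throw the cam lever fully over, away from the flap, to draw the bolt, then raise the flap until it is about ten degrees past its balance point. Without letting it spring fully open, ease it back to about ten degrees below the balance point and finish still holding it there, steady, in the gripper, so that the hinge spring can be adjusted and the flap would drop shut if you let go. Leave the lever thrown, and leave the other things on the trolley where they are.

Things in the scene. Friction and masses are not known exactly. Their poses are not given: they have to be found in the camera images.
- well: grey parts-well unit fixed on the trolley, 70 mm tall, turned up to 0.3 rad. Origin: on the trolley top under the middle of the well; x points from the flap's front edge (robot side) to its hinge, y left, z up. The well (x -103 to 103, y -110 to 110 mm) is covered by the flap; right of it (y -110 to -255 mm) a solid ledge, also 70 mm tall, carries the lock.
- flap_angle (a joint): opening angle of the sprung steel flap (195 long, 210 wide, 4 mm thick, 1.1 kg), rad: 0 shut and level, 1.57 upright, stop at 1.65; opening lifts its front edge. Hinge axis along the unit's y. Balance point at 1.05 (60 degrees; varies 1.02 to 1.08): below it the flap falls shut, above it the spring throws it open. Lifting at the bar takes about 2.5 N when shut, falling to 0 at the balance point.
- flap: the flap with its grip bar. Origin: middle of its hinge axis, in the well unit's frame at x 100, y 0, z 72.5 mm (stays there as the flap turns). Shut, its axes are parallel to the unit's; its x axis points along the flap from front edge to hinge, z out of its top face.
- flap_bar (a point): black round grip bar of the flap, 14 mm diameter, 104 mm long, along the unit's y, on two 8 mm arms 100 mm apart before the flap's front edge; turns with the flap. Origin: its middle, from the hinge 240 mm frontwards along the flap and 20 mm above its plane (shut: unit frame x -140, y 0, z 92.5 mm). 38 mm free between bar and flap edge; only the trolley top below.
- cam_lever (a joint): angle of the cam lever locking the flap, rad. Starts at 0 to 0.2: leaning (at 0 by 50 degrees from upright) to the flap, unit's +y, its sliding bolt 15 mm over the flap's right edge so the flap cannot rise. Upright at 0.875; fully over, leaning away from the flap (-y), at its stop 1.75: bolt drawn 26 mm. Stays where left; friction 0.12 N m (about 2 N at the tip).
- cam_pivot (a point): axis of the cam lever: unit frame x -30, y -180, z 96 mm; the lever swings in the unit's y-z plane.
- cam_tip (a point): end of the cam lever, 76 mm from the pivot; moves with it. The lever is a rod 12 mm in diameter with a 16 mm black grip over its outer 30 mm, between two cheeks that stand 12 mm above the pivot's height.
- hex_nut: large brass hex nut, 38 mm across flats, 18 mm tall, lying on the ledge of the well unit behind the cam lever; a bystander. Origin: centre of its underside.
- rim_bolt: chrome handrim bolt, about 80 mm long, 18 mm head, lying on the trolley near the flap's grip bar; a bystander. Origin: centre of its underside.
- brake_extension: black plastic brake lever extension, about 165 mm long, 30 mm wide, 22 mm tall, lying on the trolley in front of the lock side; a bystander. Origin: centre of its underside.
- caster_tire: blue rubber caster tire, 124 mm outside diameter, 28 mm tall, lying flat to the left of the well unit; a bystander. Origin: centre of its underside.
- lube_can: upright can, 52 mm diameter, 150 mm tall, on the left of the trolley; a bystander. Origin: centre of its underside.
- wrench: open wrench lying on the right of the trolley; a bystander.
- screwdriver: screwdriver lying on the left of the trolley; a bystander.

How it is judged (in metres and radians):
On the way, in this order (a step that is already met when the one before it is completed fails the run):
1. the cam lever is thrown over, bolt drawn (lever past 1.4 rad) (value of joint cam_lever above 1.4 rad), for 0.2 s.
2. the flap has been raised past its balance point (beyond 1.12 rad) (value of joint flap_angle above 1.12 rad), for 0.1 s.
At the end, for the whole second after the job is handed in: the flap stands still (under 0.06 rad/s) between 0.74 and 0.99 rad, just below its balance point, carried by the gripper's fingers (over 0.3 N), the cam lever still past 1.4 rad (value of joint flap_angle between 0.74 and 0.99 rad and velocity of joint flap_angle between -0.06 and 0.06 rad/s and contact force between the fingers and flap above 0.3 N and value of joint cam_lever above 1.4 rad); the arm keeps its last pose, push and grip.
It fails at once if the flap springs open (beyond 1.45 rad) (value of joint flap_angle above 1.45 rad).
It fails at once if a bystander is disturbed (moved over 25 mm) (distance of any of hex_nut, rim_bolt, brake_extension, caster_tire, lube_can, wrench, screwdriver from where it was at the start of the episode above 0.025 m).
It also fails if it takes over 58 s, if anything falls off the work surface, if the arm or the gripper's body presses on something with over 40 N, if the wrist force passes 120 N, or if a joint passes its speed limit or range.

## Robot

A 6-joint arm with a two-finger parallel gripper is mounted at the origin on the work surface. World frame = base frame: x ahead of the robot, y to its left, z up, the work surface at z = 0. Lengths are in m, angles in degrees, forces in N, time in s.
With the tool pointing down it reaches from about 0.4 to 0.825 m from the base axis. Payload 7 kg.
Tool frame: the origin (TCP) lies midway between the tips of the shut fingers; the grasp point (between the pads) lies 19 mm behind it (ctrl.hold_point_z is the distance from the TCP to the grasp point, in m); z points along the fingers, y is the line along which they close (so a half turn about z gives the same grasp; the last joint's range is limited). The gripper opens to 88 mm and grips with 3 to 60 N. Pads are 19 mm wide; open, the fingers measure 130 mm over their backs; the gripper's body (78 mm by 193 mm) begins 47 mm behind the grasp point.
Start: joints at [-47.091, 20.546, 0.682, 0, -70.136, -16.507], TCP at [0.3, -0.605, 0.227] pointing down, gripper open.
Joint ranges: [-176.03, 176.03], [-82.01, 121.73], [-58.28, 71.71], [-173.87, 95.51], [-174.79, -0.11], [-173.66, 173.66]. Speed limits (degrees/s): [136.94, 136.94, 172.46, 180, 180, 180].

## Interface

Orientations are given as [roll, pitch, yaw] about the fixed x, y, z axes, in that order (R = Rz(yaw) Ry(pitch) Rx(roll)).
In Python, from plant import ctrl gives the robot as it stands.
- The arm moves only by the tool apply_moves, never from a script. Its argument "deltas" is a list of rows, each an object with "fingers": the finger opening in mm, from 0 to 87.6; "delta_pos": the shift along the tool's x, y, z in mm, a list of three; "angular": the turn, a rotation vector about the tool's x, y, z in degrees, a list of three. A call has 1 to 10 rows; each row is the pose to reach, as a shift and turn from the pose commanded when the call began, along the tool's axes at that moment; what a row does not reach only later rows make up. A row lasts 1/10 s, in which the tool goes at most 50 mm and 8.59 degrees, less where a joint would pass 70% of its speed; a pose out of reach is approached as far as the arm can. A call with a gripper value outside its range is refused whole. The fingers move at their own pace and stop on an object; the grip force is fixed at half the most. Time passes only in rows, so rows that repeat a pose let the fingers close. It gives the time, the measured TCP pose, the force, the opening and the grip force at its end, in the units of the state.
- ctrl.get_obs(): the state, without advancing time (a new reading comes with each control period).
- ctrl.snapshot(name): name is "scene" or "side" or "wrist"; returns the picture (480x640x3 uint8, red, green, blue); there is no depth.
- ctrl.camera_params(name): a dict with "fx", "fy", "cx", "cy" (pixels), "cam_to_world" (4x4, takes a point from camera to world coordinates); the wrist camera has in their place "mount" (4x4, takes a point from camera to tool coordinates, whose origin is the TCP and whose axes are the flange's). Camera axes: x right, y up, looking along -z (the intrinsics and any distortion apply to the point x, -y, -z); pixel columns grow to the right and rows downward; lengths in m; the calibration is good to about 2 mm. The wrist camera is an equidistant fisheye: a pixel r from the principal point sees the ray r / f radians off the axis. A picture is of the moment at which its call begins: read the wrist's pose just before it. camera_params takes no time and is no camera call.
- ctrl.close_job(): hands the job in; it is judged then, once.
The state is a dict: "clock": time; "joint_pos": joint angles; "qvel": joint speeds; "tau": joint torques, N m; "tool_pos": TCP position; "orientation": TCP orientation; "force": force on the tool from outside, world axes, zero at the start; "moment": the same for the moment, N m; "opening": finger opening in m; "gripper_force": force on a finger pad.
Only numpy, scipy, OpenCV 4.12 (cv2) and the standard library are available. Lean on these libraries where they do the work, as an engineer would, in place of code of your own. Each camera call takes 0.05 s, during which the arm holds its last target. There are 200 camera calls.

## Working session

There is one attempt and no reset: what is moved stays moved. The work goes in short steps, Python scripts to look and compute and a tool call to move; the robot and the scene stay as the last step left them, time stands still between calls to the robot, and variables do not carry over. Pictures are saved under pics/ and viewed, at most 11 in all, crops included, and the job is handed in when it is done.

Besides the shell and the picture viewer there is one more tool, called as name(argument=value, ...), one argument or row to a line, values as JSON. apply_moves: Moves the arm, as the interface text tells. Its arguments: {"type":"object","properties":{"deltas":{"type":"array"}},"required":["deltas"]}

```bash
mkdir -p pics; ls
python3 - <<'E'
from plant import ctrl
import cv2
o=ctrl.get_obs();print(o)
for n in("scene","side"):
    cv2.imwrite(f"pics/{n}0.png",ctrl.snapshot(n)[:,:,::-1]);print(ctrl.camera_params(n))
print(ctrl.camera_params("wrist"),ctrl.hold_point_z)
E
```

```text
pics
{'clock': 0.0, 'joint_pos': array([-4.70926274e+01,  2.05886277e+01,  6.33383517e-01, -2.06470180e-02,
       -7.01364307e+01, -1.65071674e+01]), 'qvel': array([-0.06289762, -0.00322644,  0.01309509, -0.08335196, -0.04024049,
       -0.04094692]), 'tau': array([-4.33679752e-04, -5.82718134e+01,  2.93046999e+01,  6.99684441e+00,
        6.78255004e-03, -1.45636864e-04]), 'tool_pos': array([ 0.29988725, -0.60416676,  0.22564976]), 'orientation': array([ 1.79906588e+02, -7.44092515e-03, -1.53606820e+02]), 'force': array([ 0.15870899, -0.3303181 ,  0.77953914]), 'moment': array([-0.02263415,  0.05010624, -0.0022803 ]), 'gripper_force': 0.0, 'opening': 0.08748092232325905}
{'fx': 523.5439700471985, 'fy': 523.5439700471985, 'cx': 318.23940730496, 'cy': 242.86116451734438, 'cam_to_world': array([[ 0.78796423, -0.49438004,  0.36701601,  0.9877048 ],
       [ 0.61570935,  0.63633591, -0.46473498, -0.59310591],
       [-0.00378977,  0.59216973,  0.80580435,  1.15507441],
       [ 0.        ,  0.        ,  0.        ,  1.        ]])}
{'fx': 529.1970683979586, 'fy': 529.1970683979586, 'cx': 304.99279611064753, 'cy': 242.8715124554952, 'cam_to_world': array([[-0.73061082,  0.49948638, -0.46553322, -0.18693305],
       [-0.68266779, -0.52125141,  0.51211489,  0.80118869],
       [ 0.01313457,  0.69196122,  0.72181518,  1.25296287],
       [ 0.        ,  0.        ,  0.        ,  1.        ]])}
{'fx': 371.64829954431775, 'fy': 371.64829954431775, 'cx': 317.07964397586585, 'cy': 238.8160934278824, 'mount': array([[-9.74754805e-04,  9.61209472e-01,  2.75817694e-01,
         7.49879903e-02],
       [ 9.99999492e-01,  1.00808583e-03,  2.09292511e-05,
         1.25157036e-04],
       [-2.57930516e-04,  2.75817575e-01, -9.61209966e-01,
        -1.58299669e-01],
       [ 0.00000000e+00,  0.00000000e+00,  0.00000000e+00,
         1.00000000e+00]])} 0.0188
```

View pics/scene0.png

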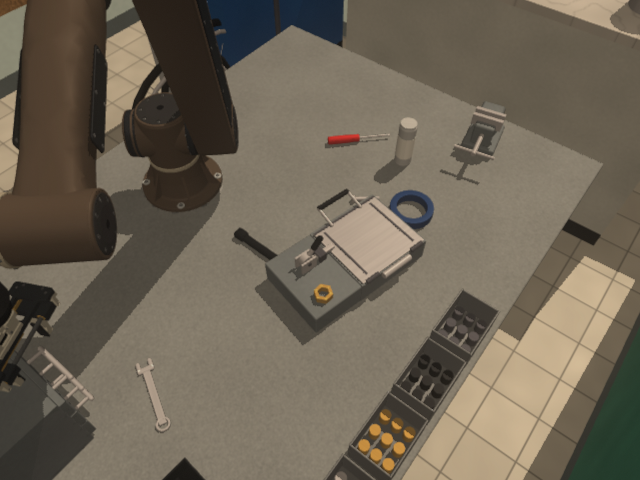

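View pics/side0.png

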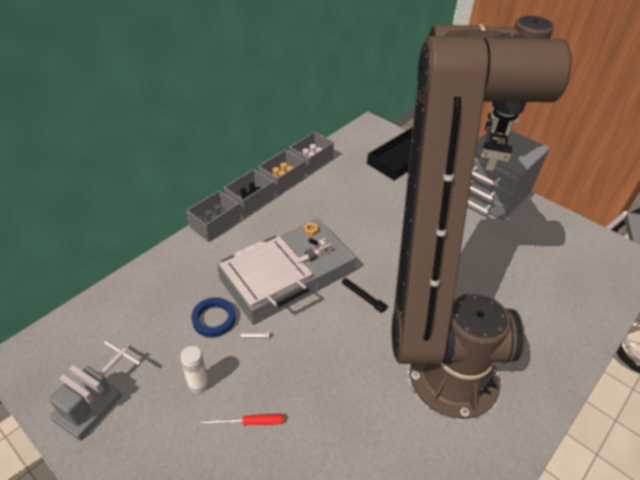

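The scene view shows the unit, with ledge corners near (267,266) and (317,318), the bar from (319,207) to (348,192), the cam grip near (318,242) and the nut at (323,294). The side view shows the bar near (290,297). I'll zoom in on both.

Run:
```python
import cv2,numpy as np
a=cv2.imread("pics/scene0.png")[180:330,255:435];b=cv2.imread("pics/side0.png")[215:345,205:365]
a=cv2.resize(a,None,fx=4,fy=4,interpolation=cv2.INTER_CUBIC);b=cv2.resize(b,None,fx=4,fy=4,interpolation=cv2.INTER_CUBIC)
cv2.imwrite("pics/a1.png",a);cv2.imwrite("pics/b1.png",b)
```

```text
(no output)
```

View pics/a1.png

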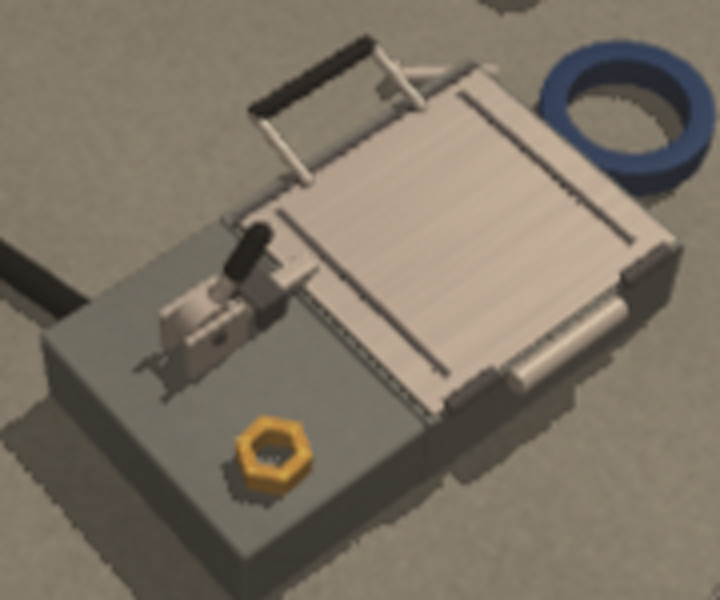

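View pics/b1.png

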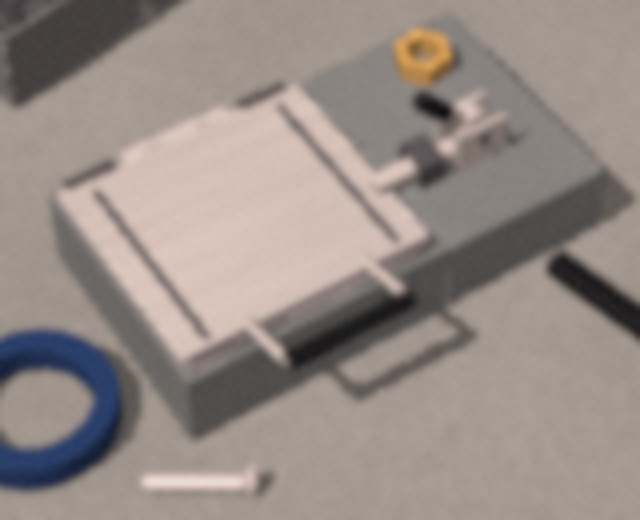

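```bash
cat > h.py <<'E'
from plant import ctrl
import numpy as np
from scipy.spatial.transform import Rotation as R
def proj(n,P):
    c=ctrl.camera_params(n);T=np.linalg.inv(c["cam_to_world"]);q=np.atleast_2d(P)@T[:3,:3].T+T[:3,3]
    return np.c_[c["cx"]+c["fx"]*q[:,0]/-q[:,2],c["cy"]-c["fy"]*q[:,1]/-q[:,2]]
def toW(p,u):
    c,s=np.cos(p[2]),np.sin(p[2]);u=np.atleast_2d(u)/1000
    return np.c_[p[0]+c*u[:,0]-s*u[:,1],p[1]+s*u[:,0]+c*u[:,1],u[:,2]]
E
python3 - <<'E'
from h import *
from scipy.optimize import least_squares
U=np.array([[-103,-255,70],[103,-255,70],[-140,-52,92.5],[-140,52,92.5],[-95,-105,74.5],[-95,105,74.5]])
a=np.array([[43,340],[245,555],[250,110],[372,43],[240,222],[478,68]])/4+[254.6,179.6]
b=np.array([[605,170],[450,15],[412,302],[290,352],[432,238],[187,360]])/4+[204.6,214.6]
f=lambda p:np.r_[proj("scene",toW(p,U))-a,proj("side",toW(p,U))-b].ravel()
r=least_squares(f,[.6,0,0],loss="soft_l1");p=r.x
print(p,np.degrees(p[2]));print(f(p).reshape(-1,2).round(1))
# cam tip angle
at=np.array([262,230])/4+[254.6,179.6];bt=np.array([420,100])/4+[204.6,214.6]
tip=lambda q:[-30,-180+76*np.sin(np.radians(50)-q),96+76*np.cos(np.radians(50)-q)]
for q in(0,.1,.2,.3):print(q,proj("scene",toW(p,tip(q)))-at,proj("side",toW(p,tip(q)))-bt)
for u in([-30,-180,96],tip(.1),tip(1.75),[-140,0,92.5],[100,0,72.5]):print(u,toW(p,u))
E
```

```text
[ 0.58418277  0.12358696 -0.22756684] -13.038619740420843
[[-1.4 -0.8]
 [-0.2  2.6]
 [ 0.7  2.7]
 [ 0.   0.8]
 [-1.8 -0.6]
 [-1.4 -0.6]
 [-0.4 -0.5]
 [-0.5 -1. ]
 [-0.8 -1.4]
 [-1.8  2.5]
 [ 0.6  0.6]
 [-0.8  2. ]]
0 [[ 3.76508866 -0.10816906]] [[-3.76863158  2.72564069]]
0.1 [[ 2.11201512 -0.41693931]] [[-2.26349939  0.69230782]]
0.2 [[ 0.27001579 -0.48017355]] [[-0.6066263  -1.28690872]]
0.3 [[-1.74395451 -0.29356521]] [[ 1.18385376 -3.18971229]]
[-30, -180, 96] [[ 0.51434682 -0.04500408  0.096     ]]
[-30, np.float64(-126.94852463869574), np.float64(150.42004191461936)] [[0.52631565 0.00667963 0.15042004]]
[-30, np.float64(-238.44691651477544), np.float64(144.57939841038453)] [[ 0.50116074 -0.10194413  0.1445794 ]]
[-140, 0, 92.5] [[0.44779222 0.15517205 0.0925    ]]
[100, 0, 72.5] [[0.68160459 0.10102619 0.0725    ]]
```

```bash
cat >> h.py <<'E'
P0=np.array([0.58418277,0.12358696,-0.22756684])
def delta(u,p=P0,yaw=None,obs=None):
    """tool-frame shift (mm) and turn (deg) taking TCP to unit-frame point u (mm), tool down, tool y along unit -x"""
    o=obs or ctrl.get_obs();A=R.from_euler("xyz",o["orientation"],degrees=True)
    B=R.from_euler("xyz",[180,0,np.degrees(p[2])-90],degrees=True)
    return A.inv().apply(toW(p,u)[0]-o["tool_pos"]).dot(1000).round(1),(A.inv()*B).as_rotvec(degrees=True).round(2)
def cur(p=P0):
    o=ctrl.get_obs();d=o["tool_pos"]-[p[0],p[1],0];c,s=np.cos(p[2]),np.sin(p[2])
    return np.array([c*d[0]+s*d[1],-s*d[0]+c*d[1],d[2]])*1000
E
python3 -c "
from h import *
print(cur(),delta([-30,-88,225]),delta([-30,-88,122]))"
```

```text
[-112.75741513 -773.17899386  225.72414112] (array([-499.1,  476.6,    1.4]), array([ 9.000e-02,  3.000e-02, -5.057e+01])) (array([-499.1,  476.5,  104.4]), array([ 9.000e-02,  3.000e-02, -5.057e+01]))
```

apply_moves(
  deltas=[
    {"fingers": 0,"delta_pos": [-499,476,1],"angular": [0,0,-50.5]},
    {"fingers": 0,"delta_pos": [-499,476,1],"angular": [0,0,-50.5]},
    {"fingers": 0,"delta_pos": [-499,476,1],"angular": [0,0,-50.5]},
    {"fingers": 0,"delta_pos": [-499,476,1],"angular": [0,0,-50.5]},
    {"fingers": 0,"delta_pos": [-499,476,1],"angular": [0,0,-50.5]},
    {"fingers": 0,"delta_pos": [-499,476,1],"angular": [0,0,-50.5]},
    {"fingers": 0,"delta_pos": [-499,476,1],"angular": [0,0,-50.5]},
    {"fingers": 0,"delta_pos": [-499,476,1],"angular": [0,0,-50.5]},
    {"fingers": 0,"delta_pos": [-499,476,1],"angular": [0,0,-50.5]},
    {"fingers": 0,"delta_pos": [-499,476,1],"angular": [0,0,-50.5]},
  ],
)

```text
clock: 1.1
tool_pos: [0.4708, -0.1325, 0.2259]
orientation: [-180.0, 0.0, -103.1]
force: [2.0, -1.2, -0.2]
opening: 0.0133
gripper_force: 0.0
```

```bash
python3 -c "
from h import *
print(ctrl.get_obs(),cur(),delta([-30,-88,225]))"
```

```text
{'clock': 1.1, 'joint_pos': array([ 7.36226062e+00,  2.81670360e+00, -2.21539672e+01, -6.66496046e-03,
       -6.50170660e+01, -2.04530967e+01]), 'qvel': array([ 58.0379217 ,   1.74941696,   1.73773865,   0.15480401,
         0.09127297, -57.53056257]), 'tau': array([ -6.33456856, -34.44678426,  27.02779412,   6.44907966,
        -0.19607347,   1.62210602]), 'tool_pos': array([ 0.47076275, -0.13252807,  0.22590124]), 'orientation': array([-1.79990621e+02,  9.94623370e-03, -1.03093650e+02]), 'force': array([ 1.96560706, -1.16456776, -0.19966247]), 'moment': array([-0.02821669, -0.13947221, -0.03526858]), 'gripper_force': 0.0, 'opening': 0.013329909283288666} [ -52.71430818 -275.10036399  225.90124173] (array([-187.1,  -22.5,    0.9]), array([-0.01,  0.01, -0.06]))
```

apply_moves(
  deltas=[
    {"fingers": 0,"delta_pos": [-45,-6,0],"angular": [0,0,0]},
    {"fingers": 0,"delta_pos": [-90,-12,0],"angular": [0,0,0]},
    {"fingers": 0,"delta_pos": [-135,-17,0],"angular": [0,0,0]},
    {"fingers": 0,"delta_pos": [-187,-22,0],"angular": [0,0,0]},
    {"fingers": 0,"delta_pos": [-187,-22,0],"angular": [0,0,0]},
    {"fingers": 0,"delta_pos": [-187,-22,0],"angular": [0,0,0]},
    {"fingers": 0,"delta_pos": [-187,-22,0],"angular": [0,0,0]},
  ],
)

```text
clock: 1.8
tool_pos: [0.534, 0.042, 0.2255]
orientation: [180.0, -0.0, -103.1]
force: [0.4, -0.3, -0.1]
opening: 0.0004
gripper_force: 0.0
```

```bash
python3 -c "
from h import *
import cv2
print(cur(),delta([-30,-88,122]))
cv2.imwrite('pics/w1.png',ctrl.snapshot('wrist')[:,:,::-1])"
```

```text
[-30.490049   -90.75599891 225.51484829] (array([ -2.8,  -0.6, 103.5]), array([ 0.04, -0.03, -0.06]))
```

View pics/w1.png

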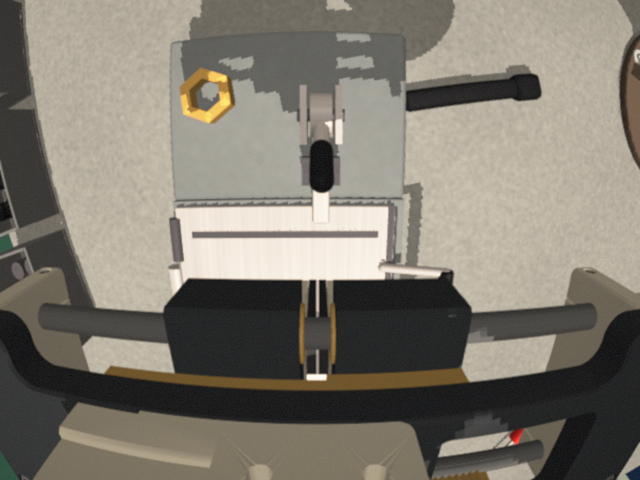

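The lever grip runs from about (322,145) to (320,190), in line with the closed fingers at column 318. There is a gap between them, so I'll lower here and then sweep towards the lock side (tool +x).

apply_moves(
  deltas=[
    {"fingers": 0,"delta_pos": [-2,0,40],"angular": [0,0,0]},
    {"fingers": 0,"delta_pos": [-2,0,80],"angular": [0,0,0]},
    {"fingers": 0,"delta_pos": [-2,0,103],"angular": [0,0,0]},
    {"fingers": 0,"delta_pos": [-2,0,103],"angular": [0,0,0]},
    {"fingers": 0,"delta_pos": [15,0,103],"angular": [0,0,0]},
    {"fingers": 0,"delta_pos": [30,0,103],"angular": [0,0,0]},
    {"fingers": 0,"delta_pos": [45,0,103],"angular": [0,0,0]},
    {"fingers": 0,"delta_pos": [60,0,103],"angular": [0,0,0]},
    {"fingers": 0,"delta_pos": [72,0,103],"angular": [0,0,0]},
    {"fingers": 0,"delta_pos": [80,0,103],"angular": [0,0,0]},
  ],
)

```text
clock: 2.85
tool_pos: [0.517, -0.0364, 0.1242]
orientation: [-179.8, 0.1, -103.1]
force: [0.6, 5.2, 3.9]
opening: 0.0002
gripper_force: 2.0
```

apply_moves(
  deltas=[
    {"fingers": 0,"delta_pos": [7,0,0],"angular": [0,0,0]},
    {"fingers": 0,"delta_pos": [14,0,0],"angular": [0,0,0]},
    {"fingers": 0,"delta_pos": [18,0,0],"angular": [0,0,0]},
    {"fingers": 0,"delta_pos": [18,0,0],"angular": [0,0,0]},
  ],
)

```text
clock: 3.25
tool_pos: [0.5122, -0.0534, 0.1227]
orientation: [180.0, -0.0, -103.1]
force: [1.9, 2.7, 1.1]
opening: 0.0002
gripper_force: 1.2
```

```bash
python3 -c "
from h import *
import cv2
print(cur(),ctrl.get_obs()['force'])
cv2.imwrite('pics/w2.png',ctrl.snapshot('wrist')[:,:,::-1])"
```

```text
[ -30.24125286 -188.63018235  122.7107126 ] [1.90089712 2.70967957 1.1254245 ]
```

View pics/w2.png

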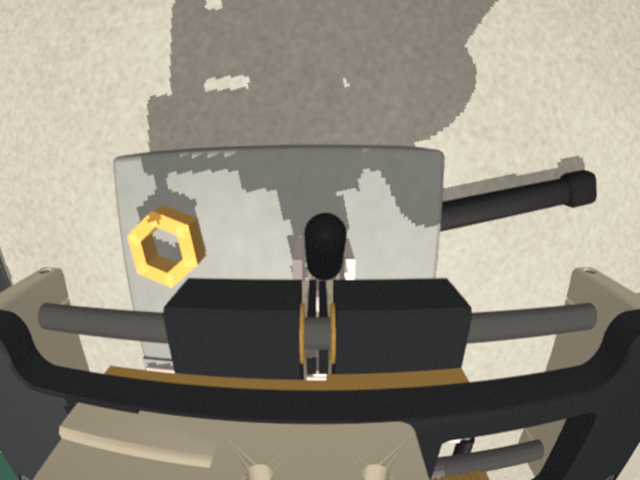

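The lever has passed upright, and its tip now points away at (325,215). I'll keep pushing until it meets the stop.

apply_moves(
  deltas=[
    {"fingers": 0,"delta_pos": [5,0,0],"angular": [0,0,0]},
    {"fingers": 0,"delta_pos": [9,0,0],"angular": [0,0,0]},
    {"fingers": 0,"delta_pos": [9,0,0],"angular": [0,0,0]},
  ],
)

```text
clock: 3.6
tool_pos: [0.5108, -0.0604, 0.1232]
orientation: [-180.0, 0.1, -103.1]
force: [-0.5, 11.3, 5.8]
opening: 0.0005
gripper_force: 5.7
```

apply_moves(
  deltas=[
    {"fingers": 0,"delta_pos": [4,0,0],"angular": [0,0,0]},
    {"fingers": 0,"delta_pos": [7,0,0],"angular": [0,0,0]},
    {"fingers": 0,"delta_pos": [7,0,0],"angular": [0,0,0]},
  ],
)

```text
clock: 3.9
tool_pos: [0.5109, -0.0623, 0.1233]
orientation: [-179.8, 0.6, -103.1]
force: [-2.6, 39.6, 6.5]
opening: 0.0009
gripper_force: 17.9
```

```bash
python3 -c "
from h import *
import cv2
print(cur(),ctrl.get_obs()['force'])
# predicted wrist pixel of cam tip per angle
o=ctrl.get_obs();W=ctrl.camera_params('wrist');A=R.from_euler('xyz',o['orientation'],degrees=True)
M=np.linalg.inv(W['mount'])
for q in (1.2,1.4,1.6,1.75):
    e=np.radians(50)-q;w=toW(P0,[-30,-180+76*np.sin(e),96+76*np.cos(e)])[0]
    c=M[:3,:3]@A.inv().apply(w-o['tool_pos'])+M[:3,3];v=np.array([c[0],-c[1]]);t=np.arctan2(np.linalg.norm(v),-c[2])
    print(q,np.array([W['cx'],W['cy']])+W['fx']*t*v/np.linalg.norm(v))
im=ctrl.snapshot('wrist');g=im[150:275,260:390].max(2)
n,l,s,ce=cv2.connectedComponentsWithStats((g<45).astype(np.uint8))
print([(x[:5]+[260,150,0,0,0]) for x in s[1:] if x[4]>80])"
```

```text
[ -29.49974863 -197.59652555  123.32464017] [-2.59984884 39.57304147  6.54637365]
1.2 [316.3568656  335.97828891]
1.4 [316.3210609  293.32318099]
1.6 [316.34887972 252.28530856]
1.75 [316.4059434  225.54593437]
[array([ 308,  215,   38,   60, 2010])]
```

apply_moves(
  deltas=[
    {"fingers": 0,"delta_pos": [-20,0,0],"angular": [0,0,0]},
    {"fingers": 0,"delta_pos": [-30,0,-35],"angular": [0,0,0]},
    {"fingers": 10,"delta_pos": [-35,0,-75],"angular": [0,0,0]},
    {"fingers": 34,"delta_pos": [-75,40,-80],"angular": [0,0,0]},
    {"fingers": 34,"delta_pos": [-110,75,-80],"angular": [0,0,0]},
    {"fingers": 34,"delta_pos": [-150,100,-80],"angular": [0,0,0]},
    {"fingers": 34,"delta_pos": [-190,110,-80],"angular": [0,0,0]},
    {"fingers": 34,"delta_pos": [-204,110,-80],"angular": [0,0,0]},
    {"fingers": 34,"delta_pos": [-204,110,-80],"angular": [0,0,0]},
  ],
)

```text
clock: 4.85
tool_pos: [0.4474, 0.1562, 0.2024]
orientation: [180.0, -0.1, -102.9]
force: [0.2, 0.0, 0.4]
opening: 0.0339
gripper_force: 0.0
```

```bash
python3 -c "
from h import *
import cv2
o=ctrl.get_obs()
print(cur(),o['opening'],o['force'],delta([-140,0,74]))
cv2.imwrite('pics/w3.png',ctrl.snapshot('wrist')[:,:,::-1])
W=ctrl.camera_params('wrist');A=R.from_euler('xyz',o['orientation'],degrees=True)
M=np.linalg.inv(W['mount'])
for u in ([-140,-50,92.5],[-140,50,92.5],[-95,-105,74.5],[-103,-255,70],[103,-255,70]):
    c=M[:3,:3]@A.inv().apply(toW(P0,u)[0]-o['tool_pos'])+M[:3,3];v=np.array([c[0],-c[1]]);t=np.arctan2(np.linalg.norm(v),-c[2])
    print(u,np.array([W['cx'],W['cy']])+W['fx']*t*v/np.linalg.norm(v))
"
```

```text
[-140.58366223    0.96148771  202.43027022] 0.03390176138508223 [0.17666184 0.04894135 0.36762913] (array([  0.7,  -0.7, 128.4]), array([ 0.04, -0.1 ,  0.11]))
[-140, -50, 92.5] [315.53604463 167.93013069]
[-140, 50, 92.5] [315.55369785 295.79801179]
[-95, -105, 74.5] [256.66896955  95.94371499]
[-103, -255, 70] [270.98961051 -70.44147705]
[103, -255, 70] [ 61.77323067 -27.67936851]
```

View pics/w3.png

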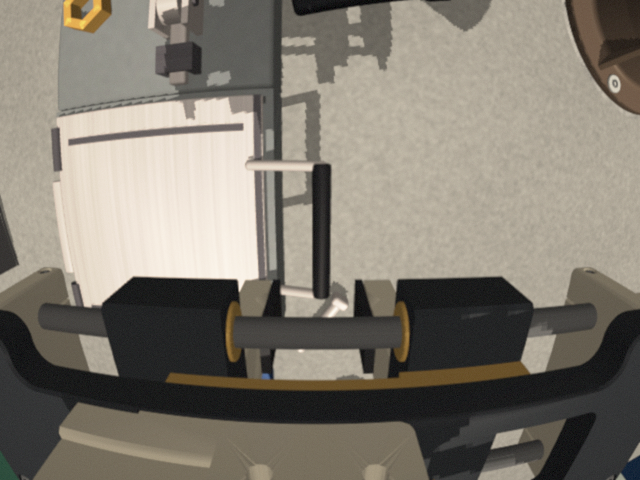

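The bar spans (321,165) to (321,297), about 3–4 mm robot-side of the predicted line and centred along its length. The rim bolt at (335,305) lies low, on the trolley. I'll shift +3 mm along tool y, descend and grip.

apply_moves(
  deltas=[
    {"fingers": 34,"delta_pos": [1,3,40],"angular": [0,0,0]},
    {"fingers": 34,"delta_pos": [1,3,80],"angular": [0,0,0]},
    {"fingers": 34,"delta_pos": [1,3,110],"angular": [0,0,0]},
    {"fingers": 34,"delta_pos": [1,3,127],"angular": [0,0,0]},
    {"fingers": 34,"delta_pos": [1,3,127],"angular": [0,0,0]},
    {"fingers": 34,"delta_pos": [1,3,127],"angular": [0,0,0]},
    {"fingers": 5,"delta_pos": [1,3,127],"angular": [0,0,0]},
    {"fingers": 5,"delta_pos": [1,3,127],"angular": [0,0,0]},
    {"fingers": 5,"delta_pos": [1,3,127],"angular": [0,0,0]},
    {"fingers": 5,"delta_pos": [1,3,127],"angular": [0,0,0]},
  ],
)

```text
clock: 5.9
tool_pos: [0.4443, 0.1552, 0.0764]
orientation: [180.0, 0.1, -103.1]
force: [-3.5, 2.1, 2.8]
opening: 0.013
gripper_force: 30.0
```

```bash
python3 -c "
from h import *
o=ctrl.get_obs();c=cur()
print(c,o['opening'],o['force'],o['gripper_force'])
r0=np.array([-240,20.]);h=c[[0,2]]+[240,-20]   # TCP of shut bar -> virtual hinge
for t in (.1,.2,.3,.4,.5,.6,.7,.8,.9,1.0,1.1,1.15,1.2):
    p=h+[-240*np.cos(t)+20*np.sin(t),240*np.sin(t)+20*np.cos(t)]-c[[0,2]]
    print(t,'tool y,z:',(-p).round(1))
"
```

```text
[-143.42469666   -0.76953494   76.37681252] 0.013023703688898942 [-3.48747833  2.06539667  2.84779055] 29.993836283683777
0.1 tool y,z: [ -3.2 -23.9]
0.2 tool y,z: [ -8.8 -47.3]
0.3 tool y,z: [-16.6 -70. ]
0.4 tool y,z: [-26.7 -91.9]
0.5 tool y,z: [ -39.  -112.6]
0.6 tool y,z: [ -53.2 -132. ]
0.7 tool y,z: [ -69.3 -149.9]
0.8 tool y,z: [ -87.1 -166.1]
0.9 tool y,z: [-106.5 -180.4]
1.0 tool y,z: [-127.2 -192.8]
1.1 tool y,z: [-149. -203.]
1.15 tool y,z: [-160.2 -207.2]
1.2 tool y,z: [-171.7 -210.9]
```

apply_moves(
  deltas=[
    {"fingers": 5,"delta_pos": [0,-1.3,-12],"angular": [0,0,0]},
    {"fingers": 5,"delta_pos": [0,-3.2,-24],"angular": [0,0,0]},
    {"fingers": 5,"delta_pos": [0,-5.7,-36],"angular": [0,0,0]},
    {"fingers": 5,"delta_pos": [0,-8.8,-47],"angular": [0,0,0]},
    {"fingers": 5,"delta_pos": [0,-12.4,-59],"angular": [0,0,0]},
    {"fingers": 5,"delta_pos": [0,-16.6,-70],"angular": [0,0,0]},
    {"fingers": 5,"delta_pos": [0,-16.6,-70],"angular": [0,0,0]},
  ],
)

```text
clock: 6.6
tool_pos: [0.4598, 0.1516, 0.1468]
orientation: [179.9, 0.1, -103.1]
force: [-7.5, 5.6, 0.2]
opening: 0.0132
gripper_force: 30.0
```

```bash
python3 -c "
from h import *
import cv2
o=ctrl.get_obs();c=cur()
print(c,o['orientation'],o['opening'],o['force'],o['moment'],o['gripper_force'])
a=ctrl.snapshot('side')[170:350,180:400,::-1];b=ctrl.snapshot('scene')[150:330,230:450,::-1]
cv2.imwrite('pics/c1.png',cv2.resize(np.hstack([b,a]),None,fx=1.8,fy=1.8,interpolation=cv2.INTER_CUBIC))"
```

```text
[-127.52049083   -0.79965589  146.75692751] [ 1.79900226e+02  6.35855456e-02 -1.03128138e+02] 0.013154871521960862 [-7.51896926  5.61246822  0.21845395] [ 2.02306346  2.99551286 -0.03230847] 29.990084767341614
```

View pics/c1.png

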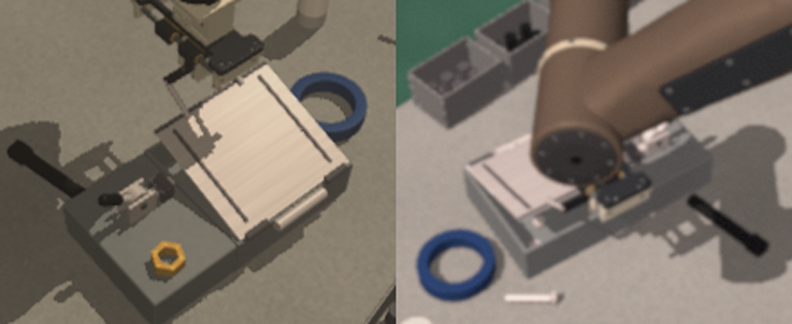

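The flap is rising between the fingers and the lever is still over. There is a small radial force, so I'll trim 0.7 mm toward the robot and continue.

apply_moves(
  deltas=[
    {"fingers": 5,"delta_pos": [0,-4.1,-11.1],"angular": [0,0,0]},
    {"fingers": 5,"delta_pos": [0,-9.4,-21.9],"angular": [0,0,0]},
    {"fingers": 5,"delta_pos": [0,-15.3,-32.4],"angular": [0,0,0]},
    {"fingers": 5,"delta_pos": [0,-21.7,-42.6],"angular": [0,0,0]},
    {"fingers": 5,"delta_pos": [0,-28.6,-52.5],"angular": [0,0,0]},
    {"fingers": 5,"delta_pos": [0,-35.9,-62],"angular": [0,0,0]},
    {"fingers": 5,"delta_pos": [0,-43.7,-71.1],"angular": [0,0,0]},
    {"fingers": 5,"delta_pos": [0,-52,-79.9],"angular": [0,0,0]},
    {"fingers": 5,"delta_pos": [0,-60.7,-88.2],"angular": [0,0,0]},
    {"fingers": 5,"delta_pos": [0,-60.7,-88.2],"angular": [0,0,0]},
  ],
)

```text
clock: 7.7
tool_pos: [0.5179, 0.1381, 0.2371]
orientation: [179.9, 0.1, -103.1]
force: [-23.7, 7.2, 23.2]
opening: 0.0127
gripper_force: 30.0
```

```bash
cat >> h.py <<'E'
S=np.array([-143.425,76.377])
def status():
    o=ctrl.get_obs();c=cur();v=c[[0,2]]-(S+[240,-20]);t=np.pi-np.arctan2(v[1],v[0])-np.arctan2(20,240)
    f=o['force'];cs=np.cos(P0[2]),np.sin(P0[2])
    print(o['clock'],c.round(1),'theta',t.round(3),'rad err',np.linalg.norm(v)-240.83,'F unit',(cs[0]*f[0]+cs[1]*f[1]).round(1),(-cs[1]*f[0]+cs[0]*f[1]).round(1),f[2].round(1),o['orientation'].round(2),o['opening'])
    def rows(ts,off=0):
        b=lambda t:np.array([-240*np.cos(t)+20*np.sin(t),240*np.sin(t)+20*np.cos(t)])
        for x in ts:print(x,(-(b(x)-b(t))+[off,0]).round(1))
    return rows
E
python3 -c "
from h import *
r=status();r([.8,.85,.9,.95,1,1.05,1.1,1.15,1.2])"
```

```text
7.7 [-67.8  -0.8 237.1] theta 0.75 rad err 3.4643331444707997 F unit -24.7 1.7 23.2 [ 1.7985e+02  8.0000e-02 -1.0305e+02] 0.012678331120465021
0.8 [-9.2 -7.9]
0.85 [-18.7 -15.3]
0.9 [-28.5 -22.3]
0.95 [-38.7 -28.7]
1 [-49.2 -34.6]
1.05 [-60. -40.]
1.1 [-71.  -44.8]
1.15 [-82.3 -49.1]
1.2 [-93.7 -52.8]
```

apply_moves(
  deltas=[
    {"fingers": 5,"delta_pos": [0,1,-1.1],"angular": [0,0,0]},
    {"fingers": 5,"delta_pos": [0,2,-2.2],"angular": [0,0,0]},
    {"fingers": 5,"delta_pos": [0,2,-2.2],"angular": [0,0,0]},
  ],
)

```text
clock: 8.0
tool_pos: [0.5173, 0.1383, 0.2368]
orientation: [180.0, 0.1, -103.1]
force: [-6.0, 4.6, 5.8]
opening: 0.0129
gripper_force: 30.0
```

```bash
python3 -c "
from h import *
import cv2
r=status();r([.8,.85,.9,.95,1,1.05,1.1,1.15,1.2])
a=ctrl.snapshot('side')[120:350,180:400,::-1];b=ctrl.snapshot('scene')[100:330,230:450,::-1]
cv2.imwrite('pics/c2.png',cv2.resize(np.hstack([b,a]),None,fx=1.8,fy=1.8,interpolation=cv2.INTER_CUBIC))"
```

```text
8.0 [-68.5  -0.8 236.8] theta 0.747 rad err 3.6568441871395976 F unit -6.8 3.1 5.8 [ 1.7997e+02  5.0000e-02 -1.0307e+02] 0.012886527753087604
0.8 [-9.7 -8.4]
0.85 [-19.2 -15.8]
0.9 [-29.  -22.7]
0.95 [-39.2 -29.2]
1 [-49.7 -35.1]
1.05 [-60.5 -40.4]
1.1 [-71.5 -45.3]
1.15 [-82.8 -49.5]
1.2 [-94.2 -53.2]
```

View pics/c2.png

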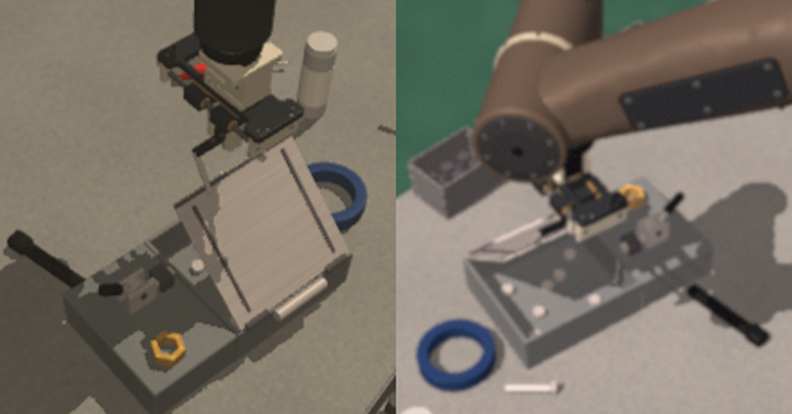

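The flap is at about 43°, with the fingers on the bar and the lever thrown. Forces have relaxed, so I'll continue with a slight outward trim.

apply_moves(
  deltas=[
    {"fingers": 5,"delta_pos": [0,-4.7,-4.4],"angular": [0,0,0]},
    {"fingers": 5,"delta_pos": [0,-9.5,-8.7],"angular": [0,0,0]},
    {"fingers": 5,"delta_pos": [0,-14.1,-12.7],"angular": [0,0,0]},
    {"fingers": 5,"delta_pos": [0,-18.8,-16.5],"angular": [0,0,0]},
    {"fingers": 5,"delta_pos": [0,-23.6,-20.2],"angular": [0,0,0]},
    {"fingers": 5,"delta_pos": [0,-28.4,-23.7],"angular": [0,0,0]},
    {"fingers": 5,"delta_pos": [0,-38.5,-30.6],"angular": [0,0,0]},
    {"fingers": 5,"delta_pos": [0,-48.8,-36.8],"angular": [0,0,0]},
    {"fingers": 5,"delta_pos": [0,-48.8,-36.8],"angular": [0,0,0]},
  ],
)

```text
clock: 9.0
tool_pos: [0.5666, 0.1267, 0.2746]
orientation: [-179.9, 0.0, -103.1]
force: [-4.6, 3.0, 7.0]
opening: 0.0135
gripper_force: 30.0
```

```bash
python3 -c "
from h import *
r=status();r([1.05,1.1,1.15,1.2,1.25])"
```

```text
9.0 [-17.9  -0.9 274.6] theta 1.005 rad err 5.574139215863198 F unit -5.1 1.9 7.0 [-1.7992e+02  3.0000e-02 -1.0309e+02] 0.013463860870885863
1.05 [-9.8 -4.8]
1.1 [-20.8  -9.7]
1.15 [-32.1 -13.9]
1.2 [-43.5 -17.7]
1.25 [-55.1 -20.8]
```

apply_moves(
  deltas=[
    {"fingers": 5,"delta_pos": [0,-5,-2.9],"angular": [0,0,0]},
    {"fingers": 5,"delta_pos": [0,-9.6,-5.3],"angular": [0,0,0]},
    {"fingers": 5,"delta_pos": [0,-15,-8],"angular": [0,0,0]},
    {"fingers": 5,"delta_pos": [0,-20.4,-10.7],"angular": [0,0,0]},
    {"fingers": 5,"delta_pos": [0,-26,-13.1],"angular": [0,0,0]},
    {"fingers": 5,"delta_pos": [0,-31.6,-15.4],"angular": [0,0,0]},
    {"fingers": 5,"delta_pos": [0,-37.3,-17.5],"angular": [0,0,0]},
    {"fingers": 5,"delta_pos": [0,-43,-19.6],"angular": [0,0,0]},
    {"fingers": 5,"delta_pos": [0,-43,-19.6],"angular": [0,0,0]},
    {"fingers": 5,"delta_pos": [0,-43,-19.6],"angular": [0,0,0]},
  ],
)

```text
clock: 10.0
tool_pos: [0.6077, 0.1168, 0.2925]
orientation: [-180.0, -0.0, -103.1]
force: [-0.3, 1.6, 1.3]
opening: 0.0129
gripper_force: 30.0
```

```bash
python3 -c "
from h import *
import cv2
r=status();r([1.15,1.1,1.05,1.0,.95,.9,.87])
a=ctrl.snapshot('side')[120:350,180:400,::-1];b=ctrl.snapshot('scene')[100:330,230:450,::-1]
cv2.imwrite('pics/c3.png',cv2.resize(np.hstack([b,a]),None,fx=1.8,fy=1.8,interpolation=cv2.INTER_CUBIC))"
```

```text
10.0 [ 24.4  -1.3 292.5] theta 1.191 rad err 6.083752111040411 F unit -0.7 1.5 1.3 [-1.7999e+02 -1.0000e-02 -1.0312e+02] 0.012945923847611798
1.15 [9.4 3.1]
1.1 [20.7  7.4]
1.05 [31.7 12.2]
1.0 [42.5 17.6]
0.95 [53.  23.5]
0.9 [63.1 29.9]
0.87 [69.1 34. ]
```

View pics/c3.png

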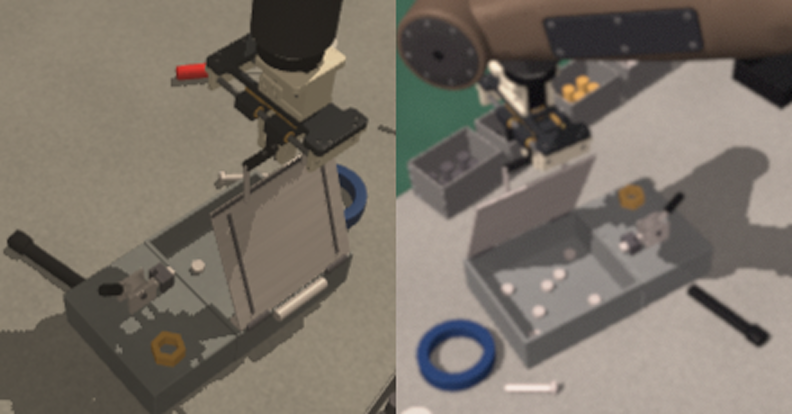

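```bash
python3 -c "
from h import *
for t in (1.1,1.15,1.2,1.25,1.3):
    k=[[100-195*np.cos(t),y,72.5+195*np.sin(t)] for y in(-105,105)];print(t,proj('scene',toW(P0,k)).round(1).tolist(),proj('side',toW(P0,k)).round(1).tolist())
print((np.array([[213,213],[335,163]])/1.8+[230,100]).round(1),(np.array([[596,155],[480,203]])/1.8+[180-220,120]).round(1))"
```

```text
1.1 [[341.7, 217.4], [408.8, 174.2]] [[293.1, 210.6], [226.4, 240.1]]
1.15 [[344.3, 218.6], [411.7, 175.1]] [[291.4, 207.7], [224.7, 237.0]]
1.2 [[347.0, 220.0], [414.6, 176.1]] [[289.6, 204.9], [222.9, 234.0]]
1.25 [[349.8, 221.6], [417.6, 177.3]] [[287.8, 202.2], [221.2, 231.1]]
1.3 [[352.7, 223.4], [420.7, 178.8]] [[286.0, 199.6], [219.4, 228.2]]
[[348.3 218.3]
 [416.1 190.6]] [[291.1 206.1]
 [226.7 232.8]]
```

The images agree with θ≈1.2, which is past balance. Now I'll ease it back.

apply_moves(
  deltas=[
    {"fingers": 5,"delta_pos": [0,4.7,1.5],"angular": [0,0,0]},
    {"fingers": 5,"delta_pos": [0,9.4,3.1],"angular": [0,0,0]},
    {"fingers": 5,"delta_pos": [0,15,5.2],"angular": [0,0,0]},
    {"fingers": 5,"delta_pos": [0,20.7,7.5],"angular": [0,0,0]},
    {"fingers": 5,"delta_pos": [0,26.2,9.9],"angular": [0,0,0]},
    {"fingers": 5,"delta_pos": [0,31.6,12.4],"angular": [0,0,0]},
    {"fingers": 5,"delta_pos": [0,37,15.1],"angular": [0,0,0]},
    {"fingers": 5,"delta_pos": [0,42.3,17.9],"angular": [0,0,0]},
    {"fingers": 5,"delta_pos": [0,42.3,17.9],"angular": [0,0,0]},
  ],
)

```text
clock: 11.0
tool_pos: [0.5653, 0.1267, 0.2748]
orientation: [180.0, 0.0, -103.1]
force: [0.6, -0.6, 2.7]
opening: 0.0131
gripper_force: 30.0
```

```bash
python3 -c "
from h import *
r=status();r([.97,.95,.92,.9,.87])"
```

```text
11.0 [-19.1  -1.2 274.8] theta 1.001 rad err 6.371560975076562 F unit 0.7 -0.4 2.7 [ 1.7998e+02  1.0000e-02 -1.0307e+02] 0.013116577029777284
0.97 [6.5 3.6]
0.95 [10.6  6. ]
0.92 [16.8  9.8]
0.9 [20.8 12.4]
0.87 [26.8 16.5]
```

apply_moves(
  deltas=[
    {"fingers": 5,"delta_pos": [0,5.3,3],"angular": [0,0,0]},
    {"fingers": 5,"delta_pos": [0,10.6,6],"angular": [0,0,0]},
    {"fingers": 5,"delta_pos": [0,15.7,9.2],"angular": [0,0,0]},
    {"fingers": 5,"delta_pos": [0,20.7,12.5],"angular": [0,0,0]},
    {"fingers": 5,"delta_pos": [0,26.6,16.6],"angular": [0,0,0]},
    {"fingers": 5,"delta_pos": [0,26.6,16.6],"angular": [0,0,0]},
    {"fingers": 5,"delta_pos": [0,26.6,16.6],"angular": [0,0,0]},
    {"fingers": 5,"delta_pos": [0,26.6,16.6],"angular": [0,0,0]},
    {"fingers": 5,"delta_pos": [0,26.6,16.6],"angular": [0,0,0]},
    {"fingers": 5,"delta_pos": [0,26.6,16.6],"angular": [0,0,0]},
  ],
)

```text
clock: 12.0
tool_pos: [0.5404, 0.1325, 0.258]
orientation: [180.0, -0.0, -103.1]
force: [2.1, -0.5, -1.0]
opening: 0.0131
gripper_force: 30.0
```

```bash
python3 -c "
from h import *
import cv2
status()
o=ctrl.get_obs();print(o['gripper_force'],abs(o['qvel']).max())
a=ctrl.snapshot('side')[120:350,180:400,::-1];b=ctrl.snapshot('scene')[100:330,230:450,::-1]
cv2.imwrite('pics/c4.png',cv2.resize(np.hstack([b,a]),None,fx=1.8,fy=1.8,interpolation=cv2.INTER_CUBIC))
for t in (.75,.85,.95):
    k=[[100-195*np.cos(t),y,72.5+195*np.sin(t)] for y in(-105,105)];print(t,((proj('scene',toW(P0,k))-[230,100])*1.8).round().tolist(),((proj('side',toW(P0,k))-[-40,120])*1.8).round().tolist())
status()"
```

```text
12.0 [-44.7  -1.2 258. ] theta 0.876 rad err 5.389383078635234 F unit 2.1 -0.0 -1.0 [ 1.7999e+02 -1.0000e-02 -1.0311e+02] 0.013093042322418065
29.99871075153351 0.09950740956945577
0.75 [[173.0, 206.0], [290.0, 132.0]] [[619.0, 202.0], [500.0, 258.0]]
0.85 [[180.0, 206.0], [298.0, 131.0]] [[614.0, 191.0], [494.0, 246.0]]
0.95 [[188.0, 207.0], [307.0, 131.0]] [[608.0, 179.0], [489.0, 234.0]]
12.1 [-44.7  -1.2 258.1] theta 0.877 rad err 5.406662827982643 F unit 1.5 0.8 -1.4 [ 180.     -0.   -103.11] 0.012859277979481153
```

View pics/c4.png

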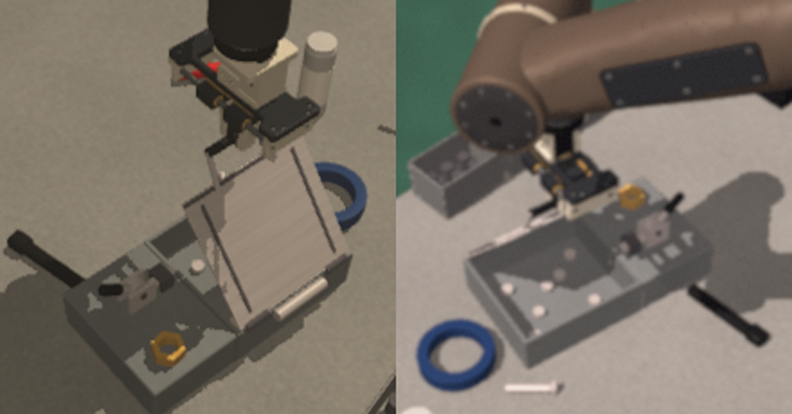

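The flap corner at (185,206) fits about 0.88–0.9 rad. The flap is steady in the grip, the lever is over and the bystanders look unmoved, so I'm handing in.

```bash
python3 -c "
from h import *
print(ctrl.close_job())"
```

```text
the job is handed in; nothing more can be done
None
```

I handed the job in at about 12 s; no verdict came back. The lever is fully over, and the flap was raised to about 1.19 rad, then eased back and held steady in the gripper at about 0.88 rad.

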